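# Back the ratchet turntable off one notch

### The job

The welding turntable has been fed one notch too far. With your fingertip tip the yellow ratchet pawl up out of its notch by the red ball, all the way back against its stop, so that it stays there by itself, push the wheel back exactly one notch (clockwise seen from above) by one of its orange-capped pins, then tip the pawl back down until its nose drops fully home into the next notch. Only push: do not lift or carry anything, keep the little steel tree standing where it is on the wheel, and leave everything else on the bench alone.

Things in the scene. Friction and masses are not known exactly. Their poses are not given: they have to be found in the camera images.
- turntable: Fixed blue base plate of the ratchet turntable, 180 (x) x 420 (y, -215 to +205) x 20 mm. Origin on the wheel's axis at bench level, z up. Stands elsewhere and turned (yaw) on each run, but does not move. The offsets in these notes are in its frame. The pawl is at its -y side, a loose tin on its +y end.
- wheel (a joint): Wheel angle about the vertical, rad, positive counterclockwise from above; within 0.04 of 0 at the start. One notch is 30 degrees (0.524), so one notch back is -0.524; the pawl's nose has about 0.06 of play either way in a notch. With the pawl down the wheel is locked clockwise but clicks counterclockwise. Stiff (0.25 N m, some 3 N at a pin), it stays where it is left.
- wheel_center (a point): Point on the wheel's axis at the top of its flat disc (radius 100 mm), 60 mm above the bench. Round the disc stand 12 saw teeth, radius 98 to 118 mm, 15 mm high, tops level with the disc, steep on the clockwise side and sloped on the other.
- pin_near (a point): Top of an upright steel pin fixed on the wheel, 82 mm from the axis, toward the base's -x at the start; 14 mm diameter shaft with an 18 mm diameter orange cap 8 mm high, 36 mm tall in all above the disc (top 96 mm above the bench). Turns with the wheel. Pushing it toward base +y turns the wheel back (clockwise).
- pin_far (a point): Top of the second, identical pin, across the axis from the first (toward base +x at the start). Pushing it toward base -y turns the wheel back (clockwise).
- pawl (a joint): Angle of the yellow pawl, rad: 0 = down, nose in the notch (start); grows as the nose lifts, to a stop at 1.05. Hinge along base x at y = -150, z = 75 mm. Weighted by its ball: below about 0.55 it falls down, above about 0.7 it falls back on its stop and stays. Clear of the teeth above 0.4. Needs a few N at the ball. If the nose lands on a tooth top it rests near 0.3.
- pawl_ball (a point): Centre of the red ball (26 mm) on the pawl's steel stem (10 mm thick), 74 mm from the hinge. Pawl down: at base x = 0, y = -113, z = 139 mm, over the wheel's rim; lying back: about y = -187, z = 139 mm. Push it toward base -y (away from the wheel) to lift the nose and tip the pawl back, toward +y to tip it down again.
- pawl_nose (a point): Middle of the underside of the pawl's nose, 41 mm from the hinge toward the wheel and 27 mm below it (pawl down); the nose is 11 mm wide along the rim. With the pawl lying back the nose stands up between ball and wheel, reaching 121 mm above the bench: a finger lower than that, drawn back toward the wheel, would drag the pawl down again, so withdraw upward.
- tree: Loose workpiece standing upright in the middle of the wheel: a small steel tree of two crossed plates, 86 mm tall in all and up to 62 mm wide, on a round foot of 72 mm diameter, 6 mm thick, 0.3 kg. Origin at the centre of the foot's underside, z up. It rides round with the wheel.
- tin: Blue jar of small parts, 42 mm diameter, 45 mm tall, on the base plate's +y end. Origin under its centre. Bystander.
- hammer: Hammer lying on the bench, right of the turntable. Bystander.
- brush: Brush lying on the bench, left of the turntable. Bystander.
- spray: Green spray can, 60 mm diameter, 170 mm tall, right of the turntable. Bystander.
- magnet: Red stepped welding magnet, 75 x 20 x 38 mm, near left of the turntable. Bystander.

How it is judged:
On the way, in this order (a step that is already met when the one before it is completed fails the run):
1. the pawl is tipped up and back, with the wheel not yet turned back (value of joint pawl above 0.9 rad and value of joint wheel above -0.25 rad), for 0.2 s.
2. the wheel is turned back about one notch while the pawl is up (value of joint pawl above 0.85 rad and value of joint wheel between -0.66 and -0.4 rad), for 0.2 s.
At the end, for the whole second after the job is handed in: The wheel stands one notch back (-0.62 to -0.43 rad) and at rest, the pawl's nose is home in that notch (pawl angle under 0.10 rad), and the tree stands upright within 35 mm of the wheel's axis (value of joint pawl below 0.1 rad and value of joint wheel between -0.62 and -0.43 rad and velocity of joint wheel between -0.05 and 0.05 rad/s and velocity of joint pawl between -0.1 and 0.1 rad/s and horizontal distance between tree and wheel_center below 0.035 m and angle between tree's own z axis and vertical below 0.1 rad); the robot touches nothing.
It fails at once if the tree is lifted off the wheel (height (world z) of tree above 0.075 m).
It fails at once if the tree is tipped (angle between tree's own z axis and vertical above 0.35 rad).
It fails at once if the tree is pushed off the middle of the wheel (not (horizontal distance between tree and wheel_center below 0.035 m)).
It fails at once if the wheel is turned back past the second notch (value of joint wheel below -0.95 rad).
It fails at once if a bystander (tin, hammer, brush, spray can, magnet) is moved more than 30 mm (distance of any of tin, hammer, brush, spray, magnet from where it was at the start of the episode above 0.03 m).
It also fails if it takes over 58 s, if anything falls off the work surface, if the arm or the gripper's body presses on something with over 40 N, if the wrist force passes 120 N, or if a joint passes its speed limit or range.

### The arm

A 6-joint arm with a two-finger parallel gripper is mounted at the origin on the work surface. World frame = base frame: x ahead of the robot, y to its left, z up, the work surface at z = 0. Lengths are in m, angles in rad, forces in N, time in s.
With the tool pointing down it reaches from about 0.35 to 0.775 m from the base axis. Payload 7.3 kg.
Tool frame: the origin (TCP) lies at the centre of the arm's flange, where the gripper is bolted on; the fingertips stand 178 mm ahead of it and the grasp point (between the pads) lies 159 mm ahead of it; z points along the fingers, y is the line along which they close (so a half turn about z gives the same grasp; the last joint's range is limited). The gripper opens to 92 mm and grips with 3 to 60 N. Pads are 19 mm wide; open, the fingers measure 130 mm over their backs; the gripper's body (75 mm by 190 mm) begins 47 mm behind the grasp point.
Start: joints at [1.158, 0.342, 1.524, -0, 1.275, -0.146], TCP at [0.138, 0.506, 0.405] pointing down, gripper open.
Joint ranges: [-2.53, 2.53], [-0.77, 2.02], [0.04, 2.7], [-1, 4.14], [0.28, 2.66], [-3.11, 3.11]. Speed limits (rad/s): [2.57, 2.57, 3.14, 3.14, 3.14, 3.14].

### API

Orientations are given as [roll, pitch, yaw] about the fixed x, y, z axes, in that order (R = Rz(yaw) Ry(pitch) Rx(roll)).
In Python, from cell import robot, read_camera, observe, hand_in gives the robot as it stands (robot), with the cameras as plain functions, the readings as plain functions and the job as plain functions.
- The arm moves only by the shell command python3 drive.py 'ROWS' [OPENING] [FORCE]. ROWS is a JSON list of rows, 1 to 8 of them, each of 6 numbers: dx, dy, dz in m, then a rotation vector rx, ry, rz in rad; each row shifts and turns the commanded pose from where the row before left it, along the tool's axes as they then stand; what a row does not reach is not made up. A row lasts 1/12 s, in which the tool goes at most 0.0417 m and 0.125 rad, less where a joint would pass 70% of its speed; a pose out of reach is approached as far as the arm can. OPENING is the finger opening in m, set as the command begins (- or left out keeps the last). The fingers move at their own pace and stop on an object; FORCE is the grip in N (left out, the last holds). Time passes only in rows, so rows that do not move let the fingers close. It prints the time, the measured TCP pose, the force, the opening and the grip force at its end.
- observe(): the state, without advancing time (a new reading comes with each control period).
- read_camera(name): name is "side" or "top"; returns a dict with "image" (480x640x3 uint8, red, green, blue), "fx", "fy", "cx", "cy" (pixels), "k1" (the pictures are not rectified: a ray, as slopes to the right and down, at radius r is drawn at 1 + k1 r^2 times it, then the intrinsics apply), "pose" (4x4, takes a point from camera to world coordinates). Camera axes: x right, y down, z forward; pixel columns grow to the right and rows downward; lengths in m; the calibration is good to about 2 mm. A picture is of the moment at which its call begins. There is no depth.
- hand_in(): hands the job in; it is judged then, once.
The state is a dict: "time": time; "qpos": joint angles; "qvel": joint speeds; "joint_efforts": joint torques, N m; "tool_pos": TCP position; "tool_rot": TCP orientation; "contact_force": force on the tool from outside, world axes, zero at the start; "torque": the same for the moment, N m; "opening": finger opening in m; "grip_force": force on a finger pad.
Only numpy, scipy, OpenCV 4.12 (cv2) and the standard library are available. Lean on these libraries where they do the work, as an engineer would, in place of code of your own. Each camera call takes 0.05 s, during which the arm holds its last target. There are 200 camera calls.

## Working session

There is one attempt and no reset: what is moved stays moved. The work goes in short steps, Python scripts to look and compute and a shell command to move; the robot and the scene stay as the last step left them, time stands still between calls to the robot, and variables do not carry over. Pictures are saved under pics/ and viewed, at most 10 in all, crops included, and the job is handed in when it is done.

```bash
ls; mkdir -p pics
cat > h.py <<'E'
import numpy as np, cv2
from cell import robot, read_camera, observe, hand_in
def snap(n):
    c=read_camera(n); return c
def K(c): return np.array([[c["fx"],0,c["cx"]],[0,c["fy"],c["cy"]],[0,0,1]])
def D(c): return np.array([c["k1"],0,0,0.])
def ray(c,uv):
    p=cv2.undistortPoints(np.array([[uv]],float),K(c),D(c))[0,0]
    T=np.array(c["pose"]); d=T[:3,:3]@np.array([p[0],p[1],1]); return T[:3,3],d/np.linalg.norm(d)
def atz(c,uv,z):
    o,d=ray(c,uv); return o+d*(z-o[2])/d[2]
def tri(r):
    A=0;b=0
    for o,d in r:
        P=np.eye(3)-np.outer(d,d);A=A+P;b=b+P@o
    x=np.linalg.solve(A,b); return x,[np.linalg.norm((np.eye(3)-np.outer(d,d))@(x-o)) for o,d in r]
def proj(c,X):
    T=np.linalg.inv(np.array(c["pose"])); 
    return cv2.projectPoints(np.array(X,float).reshape(-1,3),cv2.Rodrigues(T[:3,:3])[0],T[:3,3],K(c),D(c))[0].reshape(-1,2)
def save(c,f): cv2.imwrite("pics/"+f,c["image"][:,:,::-1])
E
python3 - <<'E'
from h import *
import pickle
C={}
for n in("side","top"):
    c=snap(n);C[n]=c;save(c,n+"0.png");print(n,c["fx"],c["k1"],np.round(c["pose"],3).tolist())
pickle.dump(C,open("c0.pkl","wb"))
s=observe();print({k:np.round(v,3).tolist() for k,v in s.items()})
E
```

```text
cell.py
drive.py
pics
side 533.2327465258795 -0.15987868068835462 [[0.888, -0.287, 0.359, 0.016], [-0.459, -0.537, 0.707, -0.941], [-0.01, -0.793, -0.609, 0.945], [0.0, 0.0, 0.0, 1.0]]
top 497.63053493792466 0.04591625220287566 [[0.002, -0.996, 0.086, 0.401], [-1.0, -0.004, -0.017, 0.005], [0.017, -0.086, -0.996, 1.308], [0.0, 0.0, 0.0, 1.0]]
{'time': 0.1, 'qpos': [1.158, 0.343, 1.525, -0.0, 1.275, -0.146], 'qvel': [-0.002, -0.001, -0.003, -0.0, -0.001, -0.001], 'joint_efforts': [0.001, -43.201, -24.469, 0.072, 0.053, -0.0], 'tool_pos': [0.138, 0.506, 0.404], 'tool_rot': [-3.14, -0.0, 2.875], 'contact_force': [0.131, -0.647, -0.096], 'torque': [0.025, 0.019, 0.028], 'grip_force': 0.0, 'opening': 0.092}
```

View pics/top0.png

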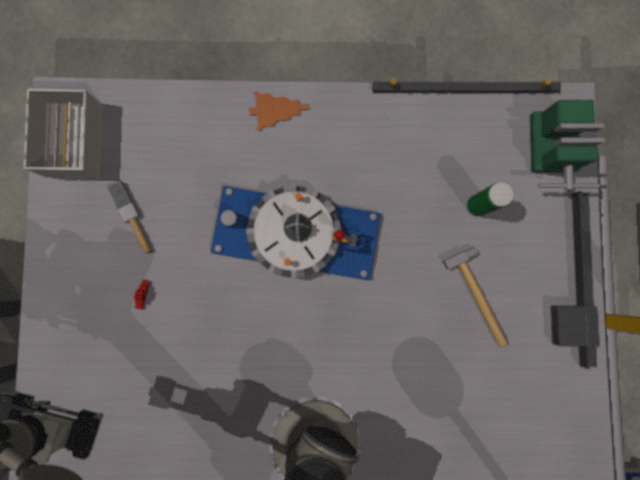

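View pics/side0.png

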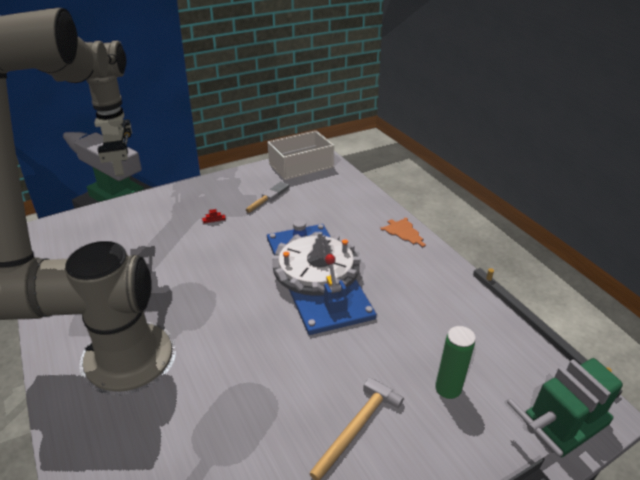

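The top view shows the turntable around (297,232), with the pawl on the right at (340,237) (world -y) and the pins at (299,197) and (288,262). In the side view the wheel is at (317,262) and the ball at (330,258). I'll enlarge both views.

Run:
```python
from h import *
import pickle
C=pickle.load(open("c0.pkl","rb"))
a=C["top"]["image"][175:290,205:390];b=C["side"]["image"][215:340,255:385]
a=cv2.resize(a,None,fx=4,fy=4,interpolation=cv2.INTER_CUBIC);b=cv2.resize(b,None,fx=4.6,fy=4.6,interpolation=cv2.INTER_CUBIC)
cv2.imwrite("pics/ta.png",a[:,:,::-1]);cv2.imwrite("pics/sb.png",b[:,:,::-1])
```

```text
(no output)
```

View pics/ta.png

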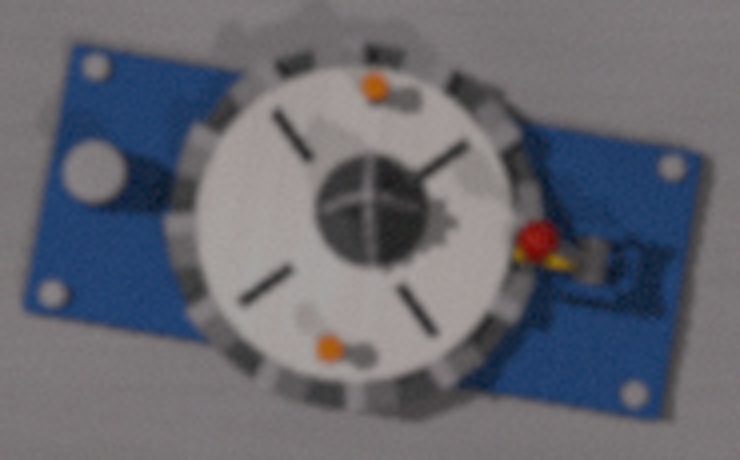

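View pics/sb.png

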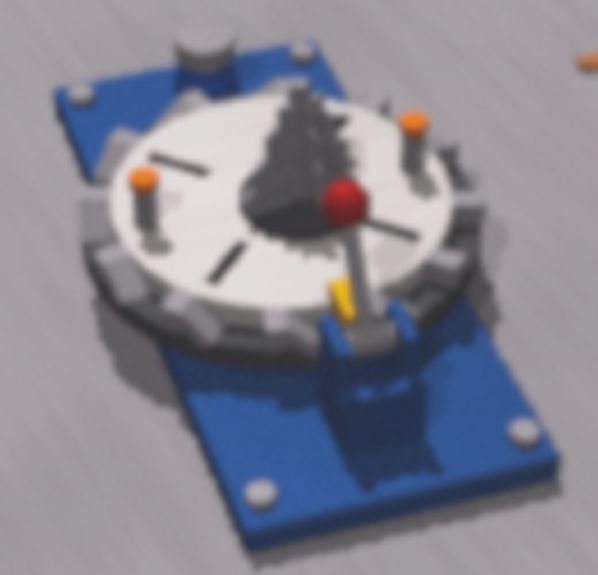

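```bash
cat > fit.py <<'E'
from h import *
import pickle
from scipy.optimize import least_squares
C=pickle.load(open("c0.pkl","rb"))
ft=lambda u,v:(205+(u+.5)/4-.5,175+(v+.5)/4-.5)
fs=lambda u,v:(255+(u+.5)/4.6-.5,215+(v+.5)/4.6-.5)
T={"ball":ft(538,240),"far":ft(375,87),"near":ft(330,348),"a":ft(75,42),"b":ft(705,152),"c":ft(668,420),"d":ft(25,308)}
S={"ball":fs(345,202),"far":fs(413,121),"near":fs(144,178),"a":fs(312,40),"b":fs(558,465),"c":fs(248,530),"d":fs(57,90)}
X={}
for k in T:
    x,e=tri([ray(C["top"],T[k]),ray(C["side"],S[k])]);X[k]=x;print(k,np.round(x,4),np.round(e,4))
M=lambda w:{"ball":(0,-.113,.139),"far":(.082*np.cos(w),.082*np.sin(w),.096),"near":(-.082*np.cos(w),-.082*np.sin(w),.096),"a":(.09,.205,.02),"b":(.09,-.215,.02),"c":(-.09,-.215,.02),"d":(-.09,.205,.02)}
def W(p):
    c,s=np.cos(p[2]),np.sin(p[2]);m=M(p[3])
    return {k:np.array([p[0]+c*v[0]-s*v[1],p[1]+s*v[0]+c*v[1],v[2]]) for k,v in m.items()}
def res(p):
    w=W(p);return np.concatenate([np.r_[proj(C["top"],w[k])[0]-T[k],proj(C["side"],w[k])[0]-S[k]] for k in T])
r=least_squares(res,[.48,.04,-.1,0],loss="soft_l1");print(r.x,np.round(r.fun.reshape(-1,4),1).tolist())
np.save("base.npy",r.x)
w=W(r.x)
for k in w: print(k,np.round(w[k],4))
E
python3 fit.py
```

```text
ball [ 0.5174 -0.0545  0.1402] [0.0004 0.0004]
far [0.6168 0.0433 0.0951] [0.001 0.001]
near [0.456  0.0699 0.0937] [0.0009 0.0009]
a [0.6583 0.2419 0.0186] [0.0003 0.0003]
b [ 0.5877 -0.1703  0.0139] [0.0005 0.0005]
c [ 0.4126 -0.1439  0.0248] [0.0001 0.0001]
d [0.4848 0.2705 0.0183] [0.0011 0.0011]
[ 0.53627344  0.05543842 -0.16948108  0.01073526] [[0.7, 0.0, 0.0, 0.8], [0.5, -0.6, -0.1, -0.1], [0.7, -0.1, -0.4, -0.3], [-0.2, -0.7, 0.2, -0.6], [0.7, -0.5, 1.0, -1.6], [-1.2, 0.5, -1.0, 0.9], [-0.8, 0.6, -1.5, -0.6]]
ball [ 0.5172 -0.0559  0.139 ]
far [0.6172 0.0425 0.096 ]
near [0.4553 0.0684 0.096 ]
a [0.6596 0.2423 0.02  ]
b [ 0.5887 -0.1717  0.02  ]
c [ 0.4113 -0.1413  0.02  ]
d [0.4821 0.2727 0.02  ]
```

```bash
cat > go.py <<'E'
import sys
from h import *
from scipy.spatial.transform import Rotation as R
# prints offset (tool axes) to a base-frame fingertip target x y z (mm)
x0,y0,yaw,w=np.load("base.npy"); s=observe()
Rt=R.from_euler("xyz",s["tool_rot"]); B=R.from_euler("z",yaw)
p=np.array(s["tool_pos"]); tip=p+Rt.apply([0,0,.178])
print("tip base mm",np.round(1e3*B.inv().apply(tip-[x0,y0,0]),1),"F base",np.round(B.inv().apply(s["contact_force"]),1),"t",round(s["time"],2),"open",s["opening"])
G=R.from_euler("xyz",[np.pi,0,np.pi+yaw])
print("rot to go",np.round((Rt.inv()*G).as_rotvec(),4))
for a in sys.argv[1:]:
    t=B.apply(np.array(eval(a))/1e3)+[x0,y0,0]+[0,0,.178]
    print(a,"tool delta mm (current axes)",np.round(1e3*Rt.inv().apply(t-p),1),"after rot",np.round(1e3*G.inv().apply(t-p),1))
E
python3 drive.py '[[0,0,0,0,0,-0.097]]' 0 20; python3 go.py "(0,-75,200)"
```

```text
time: 0.18
tool_pos: [0.1384, 0.5064, 0.4043]
tool_rot: [-3.141, -0.0, 2.971]
contact_force: [-0.6, -0.4, -0.7]
opening: 0.0885
grip_force: 0.0
tip base mm [-468.3  377.2  226.3] F base [-0.5 -0.5 -0.7] t 0.18 open 0.08853110563811199
rot to go [-0.0009 -0.0003 -0.0007]
(0,-75,200) tool delta mm (current axes) [-468.6 -452.    26.6] after rot [-468.3 -452.4   26.3]
```

```bash
r='[-0.029,-0.028,0,0,0,0]'; python3 drive.py '[[-0.029,-0.028,0,0,0,0],[-0.029,-0.028,0,0,0,0],[-0.029,-0.028,0,0,0,0],[-0.029,-0.028,0,0,0,0],[-0.029,-0.028,0,0,0,0],[-0.029,-0.028,0,0,0,0],[-0.029,-0.028,0,0,0,0],[-0.029,-0.028,0,0,0,0]]' >/dev/null; python3 drive.py '[[-0.029,-0.028,0,0,0,0],[-0.029,-0.028,0,0,0,0],[-0.029,-0.028,0,0,0,0],[-0.029,-0.028,0,0,0,0],[-0.029,-0.028,0,0,0,0],[-0.029,-0.028,0,0,0,0],[-0.029,-0.028,0,0,0,0],[0,0,0,0,0,0]]'; python3 go.py "(0,-75,200)" "(0,-75,127)"
```

```text
time: 1.52
tool_pos: [0.4992, 0.0139, 0.4041]
tool_rot: [-3.14, 0.002, 2.967]
contact_force: [-0.2, 0.2, 1.0]
opening: 0.0006
grip_force: 0.0
tip base mm [-29.2 -47.5 226.1] F base [-0.2  0.2  1. ] t 1.52 open 0.0005614783224110191
rot to go [-0.0018  0.0019 -0.0053]
(0,-75,200) tool delta mm (current axes) [-29.6 -27.6  26.2] after rot [-29.5 -27.8  26.1]
(0,-75,127) tool delta mm (current axes) [-29.5 -27.5  99.2] after rot [-29.5 -27.8  99.1]
```

```bash
python3 drive.py '[[-0.029,-0.028,0,0,0,-0.005],[0,0,0.025,0,0,0],[0,0,0.025,0,0,0],[0,0,0.025,0,0,0],[0,0,0.022,0,0,0],[0,0,0,0,0,0],[0,0,0,0,0,0]]'; python3 go.py "(0,-75,127)"
python3 - <<'E'
from h import *
out=[]
for n in("top","side"):
    c=snap(n); u,v=proj(c,[.525,-.01,.13])[0].astype(int); i=c["image"][v-60:v+60,u-65:u+65]; out.append(cv2.resize(i,None,fx=3,fy=3.6,interpolation=cv2.INTER_CUBIC)); print(n,u,v)
cv2.imwrite("pics/p1.png",np.hstack(out)[:,:,::-1])
E
```

```text
time: 2.1
tool_pos: [0.5197, -0.0132, 0.3071]
tool_rot: [3.141, -0.003, 2.977]
contact_force: [0.4, -0.3, -0.0]
opening: 0.0005
grip_force: 0.0
tip base mm [ -5.3 -70.4 129.1] F base [ 0.4 -0.2 -0. ] t 2.1 open 0.0005275560605992444
rot to go [ 0.0001 -0.003   0.0049]
(0,-75,127) tool delta mm (current axes) [-4.8 -4.6  2. ] after rot [-4.8 -4.6  2.1]
top 320 231
side 323 251
```

View pics/p1.png

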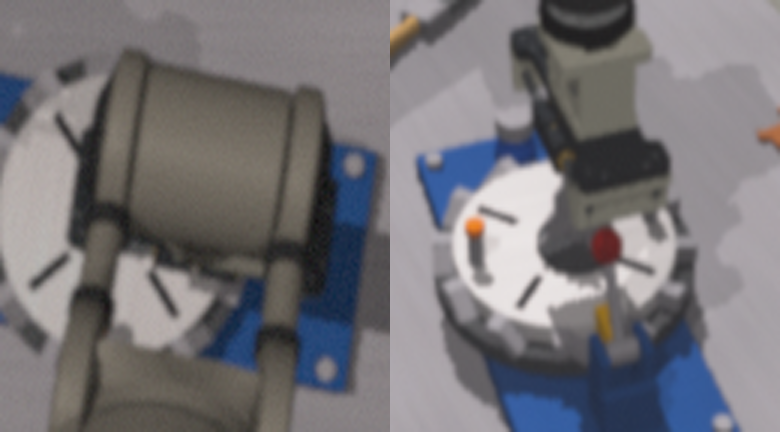

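The fingers are on the wheel side of the red ball, which is at (605,245) in the side crop, and they clear the tree. Next I push the ball back.

```bash
python3 drive.py '[[-0.005,-0.012,0.002,0,0,0.005],[0,-0.012,0,0,0,0],[0,-0.012,0,0,0,0],[0,-0.012,0,0,0,0]]'; python3 go.py; python3 drive.py '[[0,-0.012,0,0,0,0],[0,-0.012,0,0,0,0],[0,-0.012,0,0,0,0],[0,-0.006,0,0,0,0],[0,0,0,0,0,0],[0,0,0,0,0,0]]'; python3 go.py "(0,-162,127)"
```

```text
time: 2.53
tool_pos: [0.5168, -0.0632, 0.3064]
tool_rot: [-3.141, 0.001, 2.972]
contact_force: [0.5, 0.4, 0.3]
opening: 0.0001
grip_force: 0.2
tip base mm [   1.1 -120.3  128.4] F base [0.4 0.5 0.3] t 2.53 open 9.700367144649424e-05
rot to go [-0.0004  0.0014 -0.0005]
time: 3.03
tool_pos: [0.51, -0.1008, 0.3057]
tool_rot: [3.133, -0.0, 2.97]
contact_force: [5.0, 20.6, 2.4]
opening: 0.0004
grip_force: 10.6
tip base mm [   0.4 -157.   127.7] F base [ 1.5 21.1  2.4] t 3.03 open 0.0003963903364864686
rot to go [ 0.0082 -0.0002 -0.0019]
(0,-162,127) tool delta mm (current axes) [ 0.5 -3.5  0.6] after rot [ 0.5 -3.5  0.7]
```

```bash
python3 drive.py '[[0,0.004,0,0,0,0],[0,0.002,-0.02,0,0,0],[0,0,-0.04,0,0,0],[0,0,-0.04,0,0,0],[0.04,0,0,0,0,0],[0.04,0.01,0,0,0,0],[0.0,0.03,0,0,0,0],[0,0.03,0,0,0,0]]'; python3 go.py "(-82,-40,200)" "(-82,-40,79)"
python3 - <<'E'
from h import *
out=[]
for n in("top","side"):
    c=snap(n); u,v=proj(c,[.525,-.01,.1])[0].astype(int); i=c["image"][v-60:v+60,u-65:u+65]; out.append(cv2.resize(i,None,fx=3,fy=3.6,interpolation=cv2.INTER_CUBIC)); print(n,u,v)
cv2.imwrite("pics/p2.png",np.hstack(out)[:,:,::-1])
E
```

```text
time: 3.7
tool_pos: [0.4417, -0.015, 0.4059]
tool_rot: [-3.141, -0.001, 2.968]
contact_force: [0.4, -0.4, 1.7]
opening: 0.0002
grip_force: 0.0
tip base mm [-81.5 -85.4 227.9] F base [ 0.4 -0.3  1.7] t 3.7 open 0.00020189709904601768
rot to go [-0.0002 -0.0006 -0.0038]
(-82,-40,200) tool delta mm (current axes) [ 0.8 45.4 27.9] after rot [ 0.6 45.4 27.9]
(-82,-40,79) tool delta mm (current axes) [  0.7  45.4 148.9] after rot [  0.6  45.4 148.9]
top 320 232
side 323 260
```

View pics/p2.png

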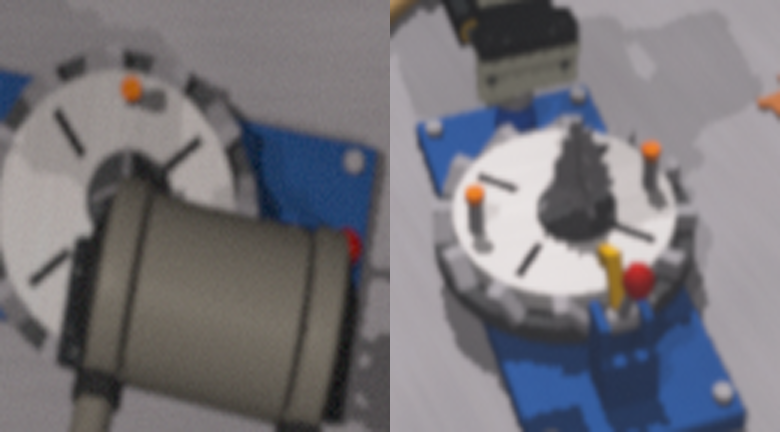

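The pawl lies back on its stop, with the ball at (638,280) and the nose up at (612,262). The wheel and tree haven't moved. Next I go down beside the near pin.

```bash
python3 drive.py '[[0,0.03,0,0,0,0],[0,0.01,0.02,0,0,-0.003],[0,0,0.035,0,0,0],[0,0,0.035,0,0,0],[0,0,0.03,0,0,0],[0,0,0.025,0,0,0],[0,0,0,0,0,0],[0,0,0,0,0,0]]'; python3 go.py "(-82,-29,79)"
```

```text
time: 4.47
tool_pos: [0.4506, 0.024, 0.2602]
tool_rot: [-3.141, -0.003, 2.974]
contact_force: [-0.5, -0.5, 0.1]
opening: 0.0003
grip_force: 0.0
tip base mm [-79.7 -45.5  82.2] F base [-0.4 -0.5  0.1] t 4.47 open 0.0002824925381202055
rot to go [-0.0003 -0.0029  0.0021]
(-82,-29,79) tool delta mm (current axes) [ 2.8 16.5  3.2] after rot [ 2.9 16.5  3.2]
```

```bash
python3 drive.py '[[0.002,0.008,0.003,0,0,0],[0,0.008,0,0,0,0],[0,0.008,0,0,0,0],[0,0.008,0,0,0,0],[-0.001,0.008,0,0,0,0],[-0.002,0.006,0,0,0,0],[0,0,0,0,0,0],[0,0,0,0,0,0]]'; python3 go.py "(-73,5,79)"
```

```text
time: 5.13
tool_pos: [0.4595, 0.0707, 0.2579]
tool_rot: [3.141, 0.001, 2.976]
contact_force: [0.3, -0.1, 0.2]
opening: 0.0007
grip_force: 0.0
tip base mm [-78.1   2.2  79.9] F base [ 0.3 -0.1  0.2] t 5.13 open 0.0007318042178337029
rot to go [0.0008 0.001  0.0036]
(-73,5,79) tool delta mm (current axes) [-5.3  2.9  0.9] after rot [-5.3  2.9  0.9]
```

Run:
```python
from h import *
out=[]
for n in("top","side"):
    c=snap(n); u,v=proj(c,[.525,-.0,.1])[0].astype(int); i=c["image"][v-60:v+60,u-65:u+65]; out.append(cv2.resize(i,None,fx=3,fy=3.6,interpolation=cv2.INTER_CUBIC)); print(n,u,v)
cv2.imwrite("pics/p3.png",np.hstack(out)[:,:,::-1])
```

```text
top 316 232
side 321 258
```

View pics/p3.png

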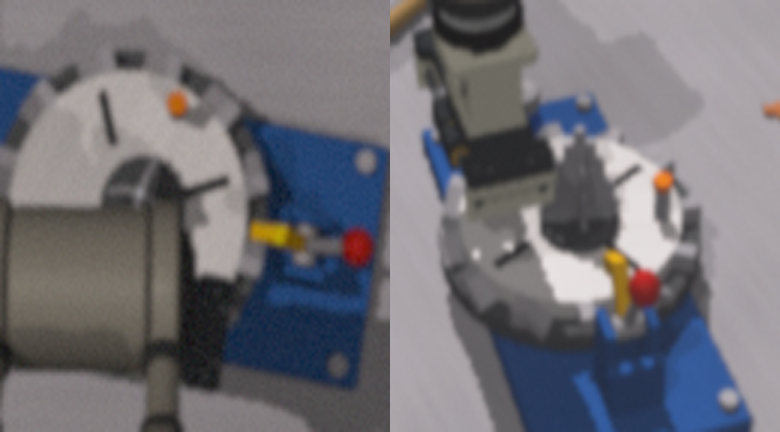

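The wheel is turning and the pawl is still back. The far pin's cap is now at (178,103) in the top crop and (664,181) in the side crop. I'll measure the wheel angle from that cap with a centroid.

```bash
cat > ang.py <<'E'
from h import *
import pickle
x0,y0,yaw,w0=np.load("base.npy")
def pin(a):
    return [x0+.082*np.cos(yaw+a),y0+.082*np.sin(yaw+a),.096]
def cen(c,guess,r=6):
    u,v=np.round(guess).astype(int); p=c["image"][v-r:v+r+1,u-r:u+r+1].astype(float)
    wt=np.clip(p[:,:,0]-p[:,:,2]-60,0,None); yy,xx=np.mgrid[-r:r+1,-r:r+1]
    return np.array([u+(wt*xx).sum()/wt.sum(),v+(wt*yy).sum()/wt.sum()]),wt.sum()
def angle(cs,off=0.):
    from scipy.optimize import minimize_scalar
    out=[]
    for n,c in cs.items():
        # search for the best far-pin angle, then refine from the centroid
        A=np.linspace(-.9,.2,111); s=[cen(c,proj(c,pin(a))[0],4)[1] for a in A]
        g=proj(c,pin(A[int(np.argmax(s))]))[0]; q,_=cen(c,g)
        f=lambda a:np.linalg.norm(proj(c,pin(a))[0]-q); r=minimize_scalar(f,bounds=(-1,.3),method="bounded"); out.append((n,round(r.x,3),round(r.fun,1)))
    return out
if __name__=="__main__":
    print("start",angle(pickle.load(open("c0.pkl","rb"))))
    print("now",angle({n:snap(n) for n in("top","side")}))
E
python3 ang.py
```

```text
start [('side', np.float64(-0.005), np.float64(0.0)), ('top', np.float64(0.025), np.float64(0.6))]
now [('top', np.float64(-0.344), np.float64(0.9)), ('side', np.float64(-0.367), np.float64(0.3))]ang.py:9: RuntimeWarning: invalid value encountered in scalar divide
  return np.array([u+(wt*xx).sum()/wt.sum(),v+(wt*yy).sum()/wt.sum()]),wt.sum()
```

```bash
python3 drive.py '[[-0.002,0.004,0,0,0,0],[-0.003,0.004,0,0,0,0],[-0.002,0.003,0,0,0,0],[0,0,0,0,0,0],[0,0,0,0,0,0],[0,0,0,0,0,0]]'; python3 go.py "(-71,14,79)"; python3 ang.py 2>/dev/null
```

```text
time: 5.83
tool_pos: [0.4682, 0.0799, 0.2578]
tool_rot: [3.141, 0.001, 2.975]
contact_force: [-0.8, -0.4, -0.3]
opening: 0.0009
grip_force: 0.0
tip base mm [-71.1  12.7  79.8] F base [-0.7 -0.5 -0.3] t 5.83 open 0.0008557804496694221
rot to go [0.0005 0.0008 0.0027]
(-71,14,79) tool delta mm (current axes) [-0.2  1.4  0.8] after rot [-0.2  1.4  0.8]
start [('side', np.float64(-0.005), np.float64(0.0)), ('top', np.float64(0.025), np.float64(0.6))]
now [('top', np.float64(-0.466), np.float64(0.9)), ('side', np.float64(-0.487), np.float64(0.3))]
```

```bash
python3 drive.py '[[-0.001,0.003,0,0,0,0],[0,0.001,0,0,0,0],[0,0,0,0,0,0],[0,0,0,0,0,0]]'; python3 go.py ; python3 ang.py 2>/dev/null
```

```text
time: 6.27
tool_pos: [0.4698, 0.0834, 0.2578]
tool_rot: [3.142, 0.001, 2.975]
contact_force: [1.4, -2.4, -0.8]
opening: 0.0003
grip_force: 1.3
tip base mm [-70.1  16.3  79.8] F base [ 1.8 -2.2 -0.8] t 6.27 open 0.0003450595588944885
rot to go [0.     0.0008 0.0027]
start [('side', np.float64(-0.005), np.float64(0.0)), ('top', np.float64(0.025), np.float64(0.6))]
now [('top', np.float64(-0.509), np.float64(0.9)), ('side', np.float64(-0.533), np.float64(0.2))]
```

```bash
python3 drive.py '[[0,-0.01,0,0,0,0],[0,0,-0.03,0,0,0],[0,0,-0.04,0,0,0],[0,0,-0.04,0,0,0],[0,-0.03,0,0,0,0],[-0.01,-0.04,0,0,0,0],[-0.01,-0.04,0,0,0,0],[-0.01,-0.04,0,0,0,0]]'; python3 drive.py '[[-0.01,-0.03,0,0,0,0],[-0.01,-0.03,0,0,0,0],[-0.01,-0.02,0,0,0,0],[-0.01,-0.01,0,0,0,0],[0,0,0,0,0,0]]' ; python3 go.py "(0,-235,195)" "(0,-235,130)"; python3 ang.py 2>/dev/null
```

```text
time: 7.03
tool_pos: [0.4719, -0.0808, 0.3681]
tool_rot: [3.141, 0.001, 2.976]
contact_force: [0.7, 1.3, 0.8]
opening: 0.0006
grip_force: 0.0
time: 7.45
tool_pos: [0.4974, -0.1774, 0.3674]
tool_rot: [3.142, 0.001, 2.972]
contact_force: [0.3, 0.8, -0.0]
opening: 0.0004
grip_force: 0.0
tip base mm [   1.1 -236.1  189.4] F base [ 0.2  0.9 -0. ] t 7.45 open 0.00039357717138573437
rot to go [ 0.0001  0.0007 -0.0002]
(0,-235,195) tool delta mm (current axes) [ 1.   1.1 -5.6] after rot [ 1.   1.1 -5.6]
(0,-235,130) tool delta mm (current axes) [ 1.   1.1 59.4] after rot [ 1.   1.1 59.4]
start [('side', np.float64(-0.005), np.float64(0.0)), ('top', np.float64(0.025), np.float64(0.6))]
now [('top', np.float64(-0.508), np.float64(0.9)), ('side', np.float64(-0.503), np.float64(nan))]
```

```bash
python3 drive.py '[[0.001,0,0.03,0,0,0],[0,0,0.03,0,0,0],[0,0.01,0,0,0,0],[0,0.012,0,0,0,0],[0,0.012,0,0,0,0],[0,0.012,0,0,0,0],[0,0.012,0,0,0,0],[0,0,0,0,0,0]]'; python3 go.py;  python3 drive.py '[[0,0.012,0,0,0,0],[0,0.006,0,0,0,0],[0,0,0,0,0,0],[0,0,0,0,0,0]]' ; python3 go.py "(0,-144,130)"
```

```text
time: 8.22
tool_pos: [0.5062, -0.1146, 0.3089]
tool_rot: [3.141, 0.002, 2.977]
contact_force: [0.1, 0.6, -0.8]
opening: 0.0006
grip_force: 0.0
tip base mm [  -0.7 -172.5  130.9] F base [-0.   0.6 -0.8] t 8.22 open 0.0006313823076419335
rot to go [0.0006 0.0018 0.0054]
time: 8.55
tool_pos: [0.5088, -0.0993, 0.3077]
tool_rot: [-3.142, 0.0, 2.976]
contact_force: [0.6, -0.7, 0.7]
opening: 0.0005
grip_force: 0.0
tip base mm [  -1.  -157.2  129.7] F base [ 0.7 -0.6  0.7] t 8.55 open 0.0005006383437456858
rot to go [-0.      0.      0.0034]
(0,-144,130) tool delta mm (current axes) [-1.  13.2 -0.3] after rot [-1.  13.2 -0.3]
```

```bash
python3 drive.py '[[-0.001,0.004,0,0,0,0],[0,0.004,0,0,0,0],[0,0.003,0,0,0,0],[0,0,0,0,0,0]]'; python3 go.py;  python3 drive.py '[[0,-0.01,0,0,0,0],[0,-0.02,0,0,0,0],[0,0,-0.04,0,0,0],[0,0,-0.04,0,0,0],[0,-0.03,0,0,0,0],[0.02,-0.03,0,0,0,0],[0.03,-0.02,0,0,0,0],[0,0,0,0,0,0]]'; python3 ang.py 2>/dev/null
python3 - <<'E'
from h import *
out=[]
for n in("top","side"):
    c=snap(n); u,v=proj(c,[.525,-.0,.1])[0].astype(int); i=c["image"][v-60:v+60,u-65:u+65]; out.append(cv2.resize(i,None,fx=3,fy=3.6,interpolation=cv2.INTER_CUBIC)); print(n,u,v)
cv2.imwrite("pics/p4.png",np.hstack(out)[:,:,::-1])
E
```

```text
time: 8.88
tool_pos: [0.5116, -0.0885, 0.3076]
tool_rot: [3.141, -0.0, 2.975]
contact_force: [0.4, 0.7, 0.7]
opening: 0.0003
grip_force: 0.0
tip base mm [-1.000e-01 -1.460e+02  1.296e+02] F base [0.2 0.8 0.7] t 8.88 open 0.00028899616127284243
rot to go [ 0.0003 -0.0002  0.0028]
time: 9.55
tool_pos: [0.44, -0.1917, 0.3875]
tool_rot: [-3.141, -0.003, 2.971]
contact_force: [0.7, -0.5, -0.4]
opening: 0.0002
grip_force: 0.0
start [('side', np.float64(-0.005), np.float64(0.0)), ('top', np.float64(0.025), np.float64(0.6))]
now [('top', np.float64(-0.508), np.float64(0.9)), ('side', np.float64(-0.503), np.float64(nan))]
top 316 232
side 321 258
```

View pics/p4.png

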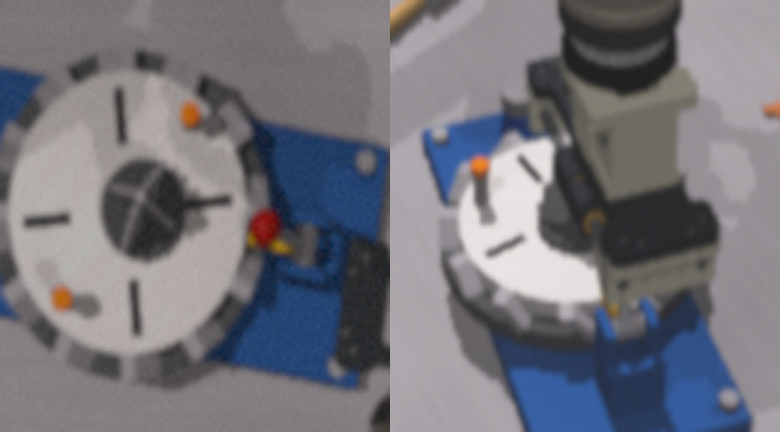

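The pawl is down. The ball is at (265,226) in the top crop, which is full-image (339,235), the same as at the start. The wheel is one notch back and the tree is standing. I'll move the arm clear and check the ball from the side view.

```bash
python3 drive.py '[[0.04,0,0,0,0,0],[0.03,0,-0.02,0,0,0],[0.03,0,-0.02,0,0,0],[0.03,0,-0.02,0,0,0],[0,0,0,0,0,0],[0,0,0,0,0,0]]'; python3 ang.py 2>/dev/null
python3 - <<'E'
from h import *
import pickle
def red(c):
    i=c["image"].astype(float); u,v=proj(c,[.517,-.056,.139])[0].astype(int); r=14
    p=i[v-r:v+r,u-r:u+r]; w=(p[:,:,0]>90)&(p[:,:,1]<60)&(p[:,:,2]<60); y,x=np.nonzero(w); return (u-r+x.mean(),v-r+y.mean()),len(x)
for C in (pickle.load(open("c0.pkl","rb")),{n:snap(n) for n in("top","side")}):
    q={n:red(C[n]) for n in("top","side")}; x,e=tri([ray(C[n],q[n][0]) for n in q]); print(q,np.round(x,4),np.round(e,4))
E
```

```text
time: 10.25
tool_pos: [0.3157, -0.1672, 0.4489]
tool_rot: [-3.14, 0.004, 2.975]
contact_force: [0.8, -0.1, -0.7]
opening: 0.0006
grip_force: 0.0
start [('side', np.float64(-0.005), np.float64(0.0)), ('top', np.float64(0.025), np.float64(0.6))]
now [('top', np.float64(-0.508), np.float64(0.9)), ('side', np.float64(-0.527), np.float64(0.2))]
{'top': ((np.float64(338.52054794520546), np.float64(234.8904109589041)), 73), 'side': ((np.float64(329.37704918032784), np.float64(258.672131147541)), 61)} [ 0.5172 -0.0532  0.1389] [0.0007 0.0007]
{'top': ((np.float64(338.18333333333334), np.float64(234.43333333333334)), 60), 'side': ((np.float64(329.45652173913044), np.float64(257.89130434782606)), 46)} [ 0.518  -0.0523  0.1404] [0.0005 0.0005]
```

The ball is back within 2 mm of where it started, so the pawl is fully home. The wheel is at about -0.52 rad, and the arm is clear and touching nothing.

```bash
python3 -c "
from cell import robot, read_camera, observe, hand_in
print(hand_in())"
```

```text
the job is handed in; nothing more can be done
None
```

I handed the job in at about 10 s of the 58 s limit: the wheel is back one notch (about -0.52 rad), the pawl is fully down in the next notch, and the tree is standing on the wheel; the hand-in printed no pass or fail verdict.

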